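# Load a specimen vial and register its carrier in the stage corner

## Task

Using the tongs, stand the red-capped vial in the square recess of the teal carrier, and lay the tongs back on the blue mat. Then push the loaded carrier gently along the stage, without lifting it or tipping the vial, until it sits square and flush against both dark rails of the corner fence. Leave the other two vials and the petri dish where they are, and never touch the red-capped vial with the gripper itself.

Things in the scene. Friction and masses are not known exactly. Their poses are not given: they have to be found in the camera images.
- stage: Fixed grey plate 270 (x) x 240 (y) x 12 mm on the bench, white inlay; the carrier slides on its top. Origin: centre of the underside; z up. Two dark steel rails, 10 mm wide, standing 12 mm above the plate's top, form the fence: far rail along the +x edge (inner face x = +125 mm), left rail along the +y edge (inner face y = +110 mm). The other two edges are open.
- fence_corner (a point): Inner corner of the fence at the plate's top surface (stage frame: 125, 110, 12 mm); axes as the stage.
- carrier: Loose teal slab, 110 (x) x 90 (y) x 14 mm, about 0.2 kg, flat on the stage, with a square recess 29 x 29 mm and 6 mm deep (white floor) at its centre and a white stripe near either end. Origin: centre of the underside; its axes lie within about 15 degrees of the stage's and stay that way round.
- carrier_corner (a point): Bottom outer corner of the carrier (+55, +45, 0 mm in its frame), which belongs in the fence corner.
- recess (a point): Centre of the floor of the carrier's recess, 8 mm above the carrier's underside, 6 mm below its top.
- mat: Fixed blue mat, 200 (x) x 110 (y) x 3 mm, on the bench. Origin: centre of the underside.
- tongs: Loose steel spring tongs lying flat on the mat, 180 mm long, 55 g, opening sideways; held from above, a finger outside each arm. x: hinge (at -82 mm) to tips, y: to the left arm, z up. Origin: underside, midway between the two black grip plates (x -25 to 25 mm, z 9 to 29 mm). The plates measure 46 mm over their outer faces at rest; at 43 mm the spring (3 to 9 N) keeps the tongs held, tips open.
- tongs_tip (a point): Point midway between the tongs' tips, at half their height (tongs frame 73, 0, 6 mm). The tips are 26 mm long (x), 12 mm high (z 0 to 12 mm), 5 mm thick. The gap between them is 36 mm at rest, 30 mm when the grip plates measure 43 mm, and 16 mm (a vial held) at 36 mm over the plates.
- vial_red: Small upright glass vial with a red cap, diameter 16 mm, 30 mm tall (cap: top 9 mm), 12 g; it tips over if jolted. Origin: centre of the underside.
- vial_green: Bystander: the same vial with a green cap.
- vial_blue: Bystander: the same vial with a blue cap.
- dish: Bystander: closed petri dish lying flat, diameter 90 mm, 15 mm tall. Origin: centre of the underside.

How it is judged:
On the way, in this order (a step that is already met when the one before it is completed fails the run):
1. the red-capped vial stands upright on the floor of the carrier's recess and the tongs have let go of it (horizontal distance between vial_red and recess below 0.01 m and z of vial_red in the frame of recess between -0.003 and 0.003 m and angle between vial_red's own z axis and vertical below 0.1 rad and contact force between tongs and vial_red below 0.1 N), for 0.2 s.
2. the tongs lie flat on the blue mat again (origin within 50 mm along and 40 mm across of the mat's centre), let go by the gripper (x of tongs in the frame of mat between -0.05 and 0.05 m and y of tongs in the frame of mat between -0.04 and 0.04 m and z of tongs in the frame of mat between -0.002 and 0.008 m and angle between tongs's own z axis and vertical below 0.08 rad and contact force between the fingers and tongs below 0.1 N), for 0.2 s.
3. the loaded carrier has been pushed against both rails: gap to each under 2.5 mm at the corner, square within 0.02 rad (x of carrier_corner in the frame of fence_corner between -0.0025 and 0.004 m and y of carrier_corner in the frame of fence_corner between -0.0025 and 0.004 m and z of carrier_corner in the frame of fence_corner between -0.003 and 0.003 m and angle between the x axis of carrier and the x axis of stage, either way round below 0.02 rad), for 0.2 s.
At the end, for the whole second after the job is handed in: Carrier flat on the stage, corner within 2.5 mm of both rails and square within 0.02 rad (1.1 degrees); red-capped vial upright on the recess floor; tongs flat on the blue mat, origin within 50 mm along and 40 mm across of its centre; all released and at rest (all of step 1 and all of step 2 and all of step 3 and linear speed of each of carrier, vial_red, tongs below 0.01 m/s); the robot touches nothing.
It fails at once if the gripper or arm itself touches the red-capped vial (over 0.5 N): it is moved with the tongs only (contact force between any of the fingers, the arm and vial_red above 0.5 N).
It fails at once if the red-capped vial is tipped by more than 0.6 rad (angle between vial_red's own z axis and vertical above 0.6 rad).
It fails at once if a bystander (green or blue vial, petri dish) is moved by more than 15 mm or a bystander vial is tipped (distance of any of vial_green, vial_blue, dish from where it was at the start of the episode above 0.015 m or angle between any of vial_green, vial_blue's own z axis and vertical above 0.4 rad).
It fails at once if the carrier is lifted more than 8 mm off the stage, tipped by more than 0.15 rad, or turned the wrong way round (z of carrier in the frame of stage above 0.02 m or angle between carrier's own z axis and vertical above 0.15 rad or angle between the x axis of carrier and the x axis of stage, either way round above 0.8 rad).
It also fails if it takes over 66 s, if anything falls off the work surface, if the arm or the gripper's body presses on something with over 40 N, if the wrist force passes 120 N, or if a joint passes its speed limit or range.

## Robot

A 6-joint arm with a two-finger parallel gripper is mounted at the origin on the work surface. World frame = base frame: x ahead of the robot, y to its left, z up, the work surface at z = 0. Lengths are in m, angles in rad, forces in N, time in s.
With the tool pointing down it reaches from about 0.275 to 0.725 m from the base axis. Payload 5.6 kg.
Tool frame: the origin (TCP) lies between the finger pads; the fingertips stand 14 mm ahead of it and the grasp point (between the pads) lies 5 mm behind it; z points along the fingers, y is the line along which they close (so a half turn about z gives the same grasp; the last joint's range is limited). The gripper opens to 85 mm and grips with 20 to 120 N. Pads are 22 mm wide; open, the fingers measure 114 mm over their backs; the gripper's body (76 mm by 85 mm) begins 54 mm behind the grasp point. The pads swing forward as they close: fully open they stand 13 mm farther back than shut.
Start: joints at [-0.951, 0.255, 0.108, 0, -1.424, -0.285], TCP at [0.181, -0.519, 0.245] pointing down, gripper open.
Joint ranges: [-2.95, 2.95], [-1.21, 1.97], [-1.09, 1.5], [-2.87, 1.71], [-2.94, -0.07], [-3.05, 3.05]. Speed limits (rad/s): [2.57, 2.57, 3.14, 3.14, 3.14, 3.14].

## Interface

Orientations are given as a unit quaternion [x, y, z, w].
In Python, from plant import arm gives the robot as it stands.
- The arm moves only by the shell command python3 -m jog 'ROWS'. ROWS is JSON, a list of rows, each a list of 7 numbers: the shift along the tool's x, y, z in mm, then the turn, a rotation vector about the tool's x, y, z in rad, then the opening, from 0 (shut) to 1 (fully open). A call has 1 to 20 rows; each row is the pose to reach, as a shift and turn from the pose commanded when the call began, along the tool's axes at that moment; what a row does not reach only later rows make up. A row lasts 1/8 s, in which the tool goes at most 62.5 mm and 10.7 degrees, less where a joint would pass 70% of its speed; a pose out of reach is approached as far as the arm can. A call with a gripper value outside its range is refused whole. The fingers move at their own pace and stop on an object; the grip force is fixed at half the most. Time passes only in rows, so rows that repeat a pose let the fingers close. It gives the time, the measured TCP pose, the force, the opening and the grip force at its end, in the units of the state.
- arm.sense(): the state, without advancing time (a new reading comes with each control period).
- arm.snapshot(name): name is "side" or "top"; returns the picture (480x640x3 uint8, blue, green, red); there is no depth.
- arm.camera_info(name): a dict with "fx", "fy", "cx", "cy" (pixels), "k1" (the pictures are not rectified: a ray, as slopes to the right and down, at radius r is drawn at 1 + k1 r^2 times it, then the intrinsics apply), "camera_from_world" (4x4, takes a point from world to camera coordinates). Camera axes: x right, y down, z forward; pixel columns grow to the right and rows downward; lengths in m; the calibration is good to about 2 mm. A picture is of the moment at which its call begins. camera_info takes no time and is no camera call.
- arm.hand_in(): hands the job in; it is judged then, once.
The state is a dict: "clock": time; "joint_positions": joint angles; "joint_velocities": joint speeds; "effort": joint torques, N m; "tcp_pos": TCP position; "tool_rot": TCP orientation; "wrist_force": force on the tool from outside, world axes, zero at the start; "wrist_torque": the same for the moment, N m; "gripper_width": finger opening in m; "grasp_force": force on a finger pad.
Only numpy, scipy, OpenCV 4.12 (cv2) and the standard library are available. Lean on these libraries where they do the work, as an engineer would, in place of code of your own. Each camera call takes 0.05 s, during which the arm holds its last target. There are 200 camera calls.

## Working session

There is one attempt and no reset: what is moved stays moved. The work goes in short steps, Python scripts to look and compute and a shell command to move; the robot and the scene stay as the last step left them, time stands still between calls to the robot, and variables do not carry over. Pictures are saved under pics/ and viewed, at most 10 in all, crops included, and the job is handed in when it is done.

```bash
ls; mkdir -p pics
cat > h.py <<'E'
import numpy as np, cv2
from plant import arm
def snap(n,f,crop=None,s=1):
    im=arm.snapshot(n); cv2.imwrite('pics/raw_'+f,im)
    if crop: x0,y0,x1,y1=crop; im=cv2.resize(im[y0:y1,x0:x1],None,fx=s,fy=s,interpolation=cv2.INTER_CUBIC)
    cv2.imwrite('pics/'+f,im); return im
def ray(n,u,v):
    c=arm.camera_info(n); K=np.array([[c['fx'],0,c['cx']],[0,c['fy'],c['cy']],[0,0,1.]])
    p=cv2.undistortPoints(np.array([[[u,v]]],float),K,np.array([c['k1'],0,0,0.]))[0,0] 
    # refine exact: d=(1+k1 r^2) r
    d=np.array([(u-c['cx'])/c['fx'],(v-c['cy'])/c['fy']]);p=d.copy()
    for _ in range(50): p=d/(1+c['k1']*(p@p))
    T=np.array(c['camera_from_world']);R=T[:3,:3];t=T[:3,3]
    return -R.T@t, R.T@np.array([p[0],p[1],1])
def at(n,u,v,z):
    o,d=ray(n,u,v); return o+d*(z-o[2])/d[2]
def proj(n,P):
    c=arm.camera_info(n);T=np.array(c['camera_from_world']);q=T[:3,:3]@np.array(P)+T[:3,3];s=q[:2]/q[2];s=s*(1+c['k1']*(s@s))
    return np.array([s[0]*c['fx']+c['cx'],s[1]*c['fy']+c['cy']])
E
python3 - <<'E'
from h import *
for n in('top','side'):
    snap(n,n+'0.png'); print(arm.camera_info(n), ray(n,320,240))
print(arm.sense())
E
```

```text
pics
{'fx': 512.6127890669288, 'fy': 512.6127890669288, 'cx': 321.02296277238435, 'cy': 238.6189804724735, 'k1': -0.1427370517523163, 'camera_from_world': array([[-0.02781237, -0.99919248, -0.0289976 ,  0.10298653],
       [-0.99241774,  0.0310749 , -0.11891756,  0.59831241],
       [ 0.11972263,  0.02547035, -0.99248061,  0.88800006],
       [ 0.        ,  0.        ,  0.        ,  1.        ]])} (array([0.49032644, 0.06169319, 0.95545905]), array([ 0.11710448,  0.02754805, -0.99274311]))
{'fx': 472.74061842545785, 'fy': 472.74061842545785, 'cx': 319.1346429043331, 'cy': 243.55726585060722, 'k1': 0.029634300945827252, 'camera_from_world': array([[-0.80820054, -0.58889126, -0.00435661,  0.51038058],
       [-0.34232031,  0.47579787, -0.81020565,  0.22045176],
       [ 0.47919589, -0.65331729, -0.58612953,  0.61260601],
       [ 0.        ,  0.        ,  0.        ,  1.        ]])} (array([0.19439669, 0.59589428, 0.53990127]), array([ 0.48029235, -0.65797552, -0.5800409 ]))
{'clock': 0.1, 'joint_positions': array([-9.51417453e-01,  2.55690107e-01,  1.07108158e-01, -4.10040272e-04,
       -1.42393925e+00, -2.84621730e-01]), 'joint_velocities': array([ 1.99093187e-04, -1.13278932e-03,  3.14408863e-03,  9.57539638e-05,
       -8.00460819e-04, -6.21632786e-04]), 'effort': array([-3.69588626e-03, -3.87600911e+01,  2.38474488e+01,  5.37794977e+00,
       -3.78481738e-03, -2.84296405e-06]), 'tcp_pos': array([ 0.18060607, -0.51903532,  0.24447668]), 'tool_rot': array([-1.66568312e-01,  9.86029519e-01,  8.64397588e-04, -1.94260580e-04]), 'wrist_force': array([-0.47217933, -0.19150641, -0.41048807]), 'wrist_torque': array([0.01302724, 0.03869406, 0.00547578]), 'grasp_force': 0.0, 'gripper_width': 0.0856305522240425}
```

View pics/top0.png

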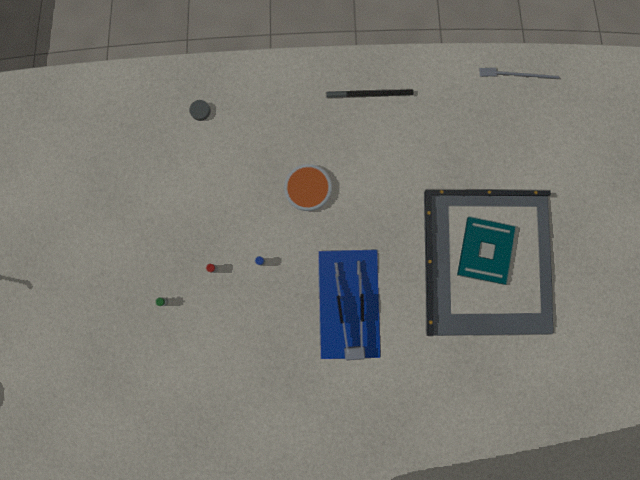

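View pics/side0.png

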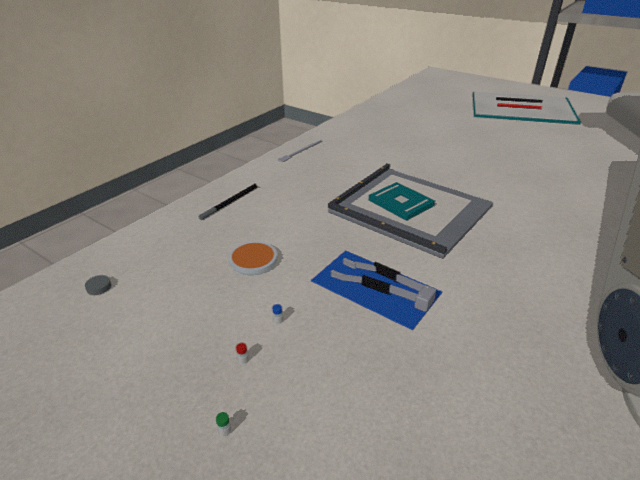

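Top view, where image up is +x and left is +y: the tongs lie at about (352,305), the carrier at (487,251), the red cap at (211,268), blue at (260,261), green at (160,301) and the dish at (310,188). I'll enlarge it next.

Run:
```python
import cv2
im=cv2.imread('pics/raw_top0.png')
a=im[180:370,300:560]; cv2.imwrite('pics/c1.png',cv2.resize(a,None,fx=3,fy=3,interpolation=cv2.INTER_CUBIC))
s=cv2.imread('pics/raw_side0.png')
t=im[240:320,140:280]; t=cv2.resize(t,(770,440),interpolation=cv2.INTER_CUBIC)
cv2.imwrite('pics/c2.png',t)
```

```text
(no output)
```

View pics/c1.png

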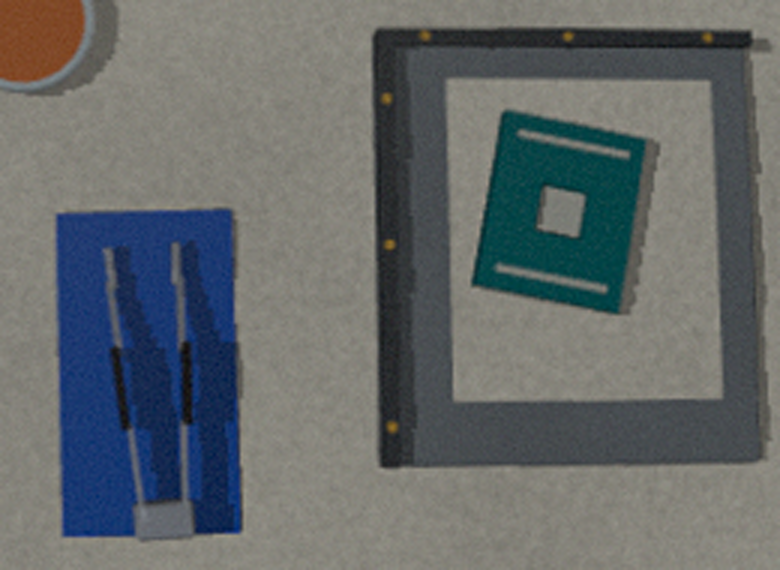

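View pics/c2.png

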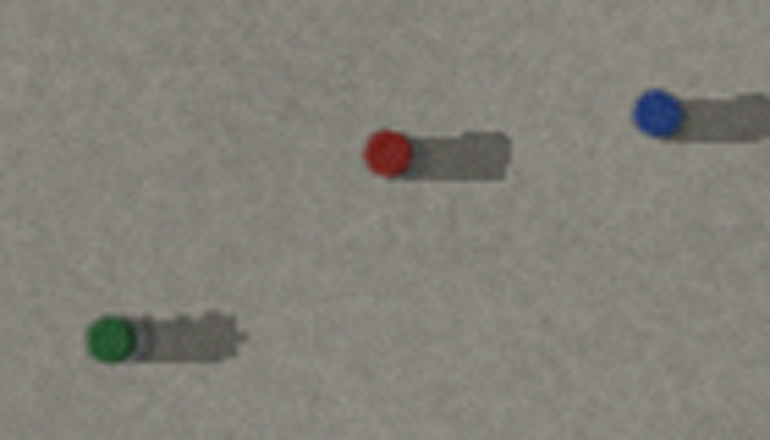

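The crop (3x, offset 300,180) shows the tong tips ending at (109,248) and (177,243), and the plates centred near (120,388) and (187,383). The carrier corners are at (508,111), (645,140), (620,312) and (472,286). The fence's outer corners are at (375,31), (750,30) and (380,467). Red cap in the second crop: (388,154).

```bash
cat > m.py <<'E'
from h import *
from scipy.optimize import least_squares
def tri(obs): # list of (cam,u,v)
    A=np.zeros((3,3));b=np.zeros(3)
    for n,u,v in obs:
        o,d=ray(n,u,v);d/=np.linalg.norm(d);M=np.eye(3)-np.outer(d,d);A+=M;b+=M@o
    return np.linalg.solve(A,b)
def cap(im,c):
    h=cv2.cvtColor(im,cv2.COLOR_BGR2HSV);H,S,V=cv2.split(h)
    m={'red':((H<6)|(H>172))&(S>150),'green':(abs(H.astype(int)-62)<14)&(S>110),'blue':(abs(H.astype(int)-112)<12)&(S>110)}[c]&(V>40)
    n,l,st,ce=cv2.connectedComponentsWithStats(m.astype(np.uint8))
    return [(ce[i],st[i,4]) for i in range(1,n) if 20<st[i,4]<250]
def rigid(cam,model,px,x0):
    f=lambda p:np.concatenate([proj(cam,w2(p,m))-q for m,q in zip(model,px)])
    r=least_squares(f,x0,loss='soft_l1');return r.x,f(r.x).reshape(-1,2)
def w2(p,m):
    c,s=np.cos(p[2]),np.sin(p[2]);return [p[0]+c*m[0]-s*m[1],p[1]+s*m[0]+c*m[1],m[2]]
def c1(P): return [np.array([300+(X+.5)/3-.5,180+(Y+.5)/3-.5]) for X,Y in P]
E
python3 - <<'E'
from m import *
T=cv2.imread('pics/raw_top0.png');S=cv2.imread('pics/raw_side0.png')
for c in('red','green','blue'): print(c,cap(T,c),cap(S,c))
np.set_printoptions(precision=4,suppress=True)
tg=rigid('top',[(86,18+2.5,15),(86,-20.5,15),(0,21,32),(0,-21,32)] and [(.086,.0205,.015),(.086,-.0205,.015),(0,.021,.032),(0,-.021,.032)],c1([(109,248),(177,243),(120,387),(187,383)]),[.4,0,0]);print('tongs',*tg)
ca=rigid('top',[(.055,.045,.026),(.055,-.045,.026),(-.055,-.045,.026),(-.055,.045,.026)],c1([(505,110),(646,139),(621,313),(472,286)]),[.45,-.2,0]);print('carrier',*ca)
ca=rigid('side',[(.055,.045,.026),(.055,-.045,.026),(-.055,-.045,.026),(-.055,.045,.026)],[(369,193),(398,183),(436,204),(407,218)],[.45,-.2,0]);print('carrier side',*ca)
st=rigid('top',[(.135,.12,.024),(.135,-.12,.024),(-.135,.12,.024),(-.135,-.12,.012)],c1([(375,31),(750,30),(380,467),(763,461)]),[.45,-.2,0]);print('stage',*st)
ma=rigid('top',[(.1,.055,.003),(.1,-.055,.003),(-.1,-.055,.003),(-.1,.055,.003)],c1([(57,213),(233,209),(241,533),(63,537)]),[.45,0,0]);print('mat',*ma)
E
```

```text
red [(array([210.15555556, 267.42222222]), np.int32(45))] [(array([519.24509804, 105.65686275]), np.int32(102)), (array([240.94186047, 348.10465116]), np.int32(86))]
green [(array([159.6744186 , 301.39534884]), np.int32(43))] [(array([222.15602837, 419.15602837]), np.int32(141))]
blue [(array([259.11764706, 260.29411765]), np.int32(51))] [(array([436.28, 295.76]), np.int32(50)), (array([276.7260274 , 309.05479452]), np.int32(73))]
tongs [0.4746 0.0355 0.0367] [[ 0.1823 -0.3943]
 [-0.218  -0.227 ]
 [-0.5252  0.4167]
 [ 0.5728  0.1868]]
carrier [ 0.5716 -0.218  -0.2266] [[-0.0544 -0.0117]
 [-0.0555 -0.2171]
 [-0.8516  0.2873]
 [ 1.1143 -0.0517]]
carrier side [ 0.5656 -0.2091 -0.2768] [[-0.1601  2.865 ]
 [ 0.3451  0.2445]
 [ 0.3961 -0.957 ]
 [-0.5723 -0.4628]]
stage [ 0.5514 -0.2247 -0.0305] [[-0.2104 -1.3328]
 [ 0.0739 -0.2323]
 [ 0.8988  0.7553]
 [-0.6795  0.4136]]
mat [ 0.4827  0.0375 -0.0098] [[-0.1878 -0.2695]
 [ 0.0926 -0.1785]
 [ 0.375   0.3233]
 [-0.2704  0.1142]]
```

```bash
cat >> m.py <<'E'
from scipy.spatial.transform import Rotation as Ro
np.set_printoptions(precision=4,suppress=True)
def psi():
    y=Ro.from_quat(arm.sense()['tool_rot']).as_matrix()[:,1];return np.arctan2(-y[0],y[1])
def go(x,y,z,ps=None):
    s=arm.sense();R=Ro.from_quat(s['tool_rot']).as_matrix();d=np.array([x,y,z])-s['tcp_pos']
    Rt=R if ps is None else np.column_stack([[-np.cos(ps),-np.sin(ps),0],[-np.sin(ps),np.cos(ps),0],[0,0,-1]])
    print('shift mm',(R.T@d*1000).round(1),'turn',Ro.from_matrix(R.T@Rt).as_rotvec().round(4),'joints',s['joint_positions'].round(2))
E
python3 - <<'E'
from m import *
for n,a,b in(('red',(210.16,267.42),(240.94,348.1)),('green',(159.67,301.4),(222.16,419.16)),('blue',(259.12,260.29),(276.73,309.05))):
    print(n,tri([('top',*a),('side',*b)]),at('top',*a,.029),at('side',*b,.0265))
print('recess',at('top',*c1([(561,211)])[0],.02))
print('psi',psi());go(.4746,.0355,.08,.037);go(.4746,.0355,.021,.037)
E
```

```text
red [0.556  0.2916 0.0248] [0.5553 0.2902 0.029 ] [0.5552 0.2928 0.0265]
green [0.4953 0.3876 0.0249] [0.495  0.3859 0.029 ] [0.4948 0.3885 0.0265]
blue [0.5667 0.2004 0.024 ] [0.5659 0.1994 0.029 ] [0.5653 0.2026 0.0265]
recess [ 0.5725 -0.2193  0.02  ]
psi 0.3346967092201508
shift mm [-459.9  426.9  165.2] turn [ 0.0017 -0.0004  0.2977] joints [-0.95  0.26  0.11 -0.   -1.42 -0.28]
shift mm [-459.9  426.8  224.2] turn [ 0.0017 -0.0004  0.2977] joints [-0.95  0.26  0.11 -0.   -1.42 -0.28]
```

```bash
python3 -m jog '[[-60,56,20,0,0,0.04,1],[-120,112,40,0,0,0.08,1],[-180,168,60,0,0,0.12,1],[-240,224,80,0,0,0.16,1],[-300,280,100,0,0,0.2,1],[-340,316,120,0,0,0.24,1],[-380,352,135,0,0,0.27,1],[-420,390,150,0,0,0.298,1],[-445,414,160,0,0,0.298,1],[-460,427,165,0,0,0.298,1],[-460,427,165,0,0,0.298,1],[-460,427,165,0,0,0.298,1]]'
python3 - <<'E'
from m import *
go(.4746,.0355,.080,.037)
snap('side','side1.png',(280,130,540,330),3)
E
```

```text
clock: 1.6
tcp_pos: [0.4748, 0.0358, 0.0795]
tool_rot: [-0.019, 1.0, -0.0, -0.001]
wrist_force: [-0.6, -0.6, 0.5]
gripper_width: 0.0856
grasp_force: 0.0
shift mm [ 0.2 -0.3 -0.5] turn [-0.0006 -0.0018  0.0016] joints [ 0.41  0.23 -0.37 -0.   -0.97 -1.94]
```

View pics/side1.png

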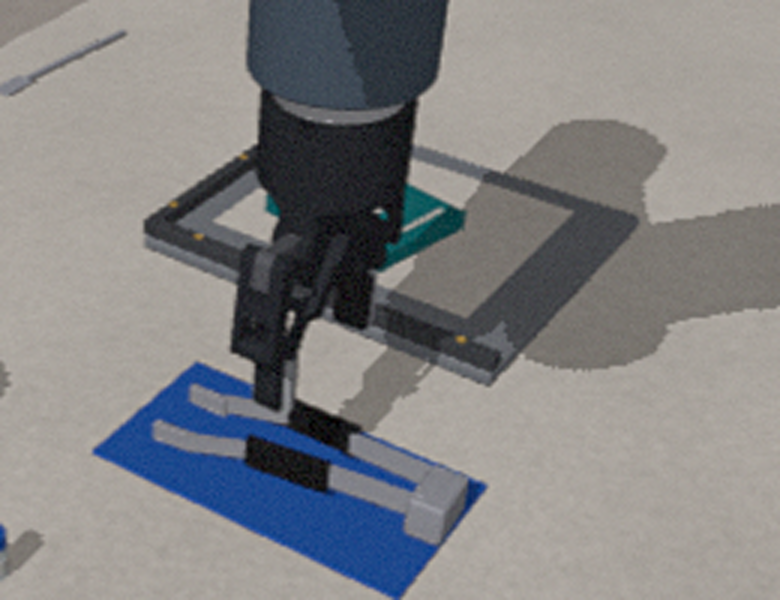

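The gripper is centred over the grip plates, and the tongs lie below it on the mat. I'll lower and close to about 43 mm.

```bash
python3 -m jog '[[0,0,20,0,0,0,1],[0,0,40,0,0,0,1],[0,0,53,0,0,0,1],[0,0,58,0,0,0,1],[0,0,58,0,0,0,1],[0,0,58,0,0,0,0.6],[0,0,58,0,0,0,0.6],[0,0,58,0,0,0,0.54],[0,0,58,0,0,0,0.505],[0,0,58,0,0,0,0.505],[0,0,58,0,0,0,0.505],[0,0,58,0,0,0,0.505]]'
```

```text
clock: 3.15
tcp_pos: [0.4758, 0.0352, 0.0232]
tool_rot: [-0.019, 1.0, 0.0, 0.001]
wrist_force: [-1.0, -0.3, 5.6]
gripper_width: 0.0432
grasp_force: 6.9
```

```bash
python3 -m jog '[[0,0,-5,0,0,0,0.505],[0,0,-20,0,0,0,0.505],[0,0,-50,0,0,0,0.505],[0,0,-80,0,0,0,0.505],[0,0,-100,0,0,0,0.505],[0,0,-100,0,0,0,0.505],[0,0,-100,0,0,0,0.505]]'
python3 - <<'E'
from m import *
a=snap('side','s2.png');b=snap('top','t2.png')
cv2.imwrite('pics/v2.png',np.vstack([cv2.resize(a[120:340,250:510],None,fx=1.5,fy=1.5),cv2.resize(b[170:350,240:500],None,fx=1.5,fy=1.5)]))
E
```

```text
clock: 4.03
tcp_pos: [0.4742, 0.0349, 0.1214]
tool_rot: [-0.018, 1.0, -0.0, -0.001]
wrist_force: [-0.1, -0.3, -0.8]
gripper_width: 0.0429
grasp_force: 4.5
```

View pics/v2.png

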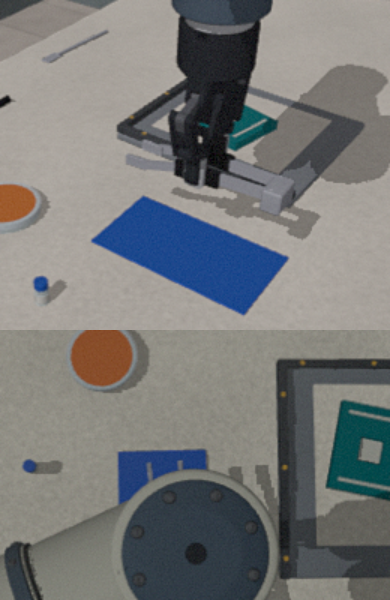

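The tongs are held roughly level, with the tips pointing +x; the mat is now empty apart from its shadow-free surface. Next I'll carry them over the red vial.

Run:
```python
from m import *
print(psi()); p=.037
go(.5555-.073*np.cos(p),.2915-.073*np.sin(p),.12,p)
```

```text
0.03667317445633504
shift mm [-17.7 253.5   1. ] turn [-0.0005 -0.0022 -0.0003] joints [ 0.4   0.19 -0.31 -0.   -1.08 -1.94]
```

```bash
python3 -m jog '[[-1,20,0,0,0,0,0.505],[-4,55,0,0,0,0,0.505],[-7,95,0,0,0,0,0.505],[-10,140,0,0,0,0,0.505],[-13,180,0,0,0,0,0.505],[-16,215,5,0,0,0,0.505],[-17.5,240,20,0,0,0,0.505],[-17.5,253.5,40,0,0,0,0.505],[-17.5,253.5,43,0,0,0,0.505],[-17.5,253.5,43,0,0,0,0.505],[-17.5,253.5,43,0,0,0,0.505]]'
python3 - <<'E'
from m import *
a=snap('side','s3.png');b=snap('top','t3.png')
s=arm.sense();p=psi();t=s['tcp_pos'];o=np.array([t[0],t[1],t[2]-.0200]);f=np.array([np.cos(p),np.sin(p),0]);l=np.array([-f[1],f[0],0])
print(t,p,cap(a,'red'),cap(b,'red'))
out=[]
for n,im in(('side',a),('top',b)):
    P=lambda x,y,z:proj(n,o+f*x+l*y+np.array([0,0,z]))
    q=[P(.086,.015,.012),P(.086,-.015,.012),P(.073,0,.006),P(.06,.02,.012)]
    print(n,np.array(q))
    c=proj(n,[.5555,.2915,.03]).astype(int);x0,y0=max(c[0]-60,0),c[1]-50
    k=cv2.resize(im[y0:y0+100,x0:x0+130],None,fx=5,fy=5,interpolation=cv2.INTER_CUBIC)
    for j,w in enumerate(q[:2]): cv2.circle(k,tuple(((w-[x0,y0]+.5)*5).astype(int)),4,(0,255,255),1)
    out.append(k);print(x0,y0)
cv2.imwrite('pics/v3.png',cv2.resize(np.vstack(out),None,fx=.6,fy=.6,interpolation=cv2.INTER_AREA))
E
```

```text
clock: 5.5
tcp_pos: [0.4835, 0.2886, 0.0799]
tool_rot: [-0.018, 1.0, 0.0, 0.0]
wrist_force: [-0.0, 0.4, -1.4]
gripper_width: 0.043
grasp_force: 4.5
[0.4834 0.2887 0.08  ] 0.03621623400203843 [(array([519.4947, 105.6842]), np.int32(95)), (array([240.8056, 348.9028]), np.int32(72))] [(array([209.303 , 267.3939]), np.int32(33))]
side [[223.03   327.1597]
 [237.9902 314.1158]
 [238.1724 327.4337]
 [234.8717 337.4   ]]
181 295
top [[194.9544 258.405 ]
 [211.6651 257.3164]
 [204.4444 265.4772]
 [192.7274 273.3469]]
149 217
```

View pics/v3.png

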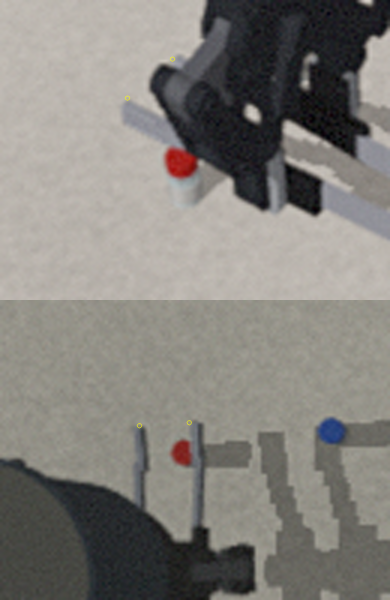

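The held tips straddle the red vial in the top view (tips at about (141,428) and (196,424), cap at (181,452), partly under the right tip because of parallax). They agree with the model to about 2 mm. I'll descend, then squeeze.

```bash
python3 -m jog '[[-0.5,0,8,0,0,0,0.505],[-0.5,0,16,0,0,0,0.505],[-0.5,0,24,0,0,0,0.505],[-0.5,0,32,0,0,0,0.505],[-0.5,0,40,0,0,0,0.505],[-0.5,0,46,0,0,0,0.505],[-0.5,0,48,0,0,0,0.505],[-0.5,0,48,0,0,0,0.505],[-0.5,0,48,0,0,0,0.505]]'
python3 - <<'E'
from m import *
a=snap('side','s4.png');b=snap('top','t4.png');print(cap(a,'red'),cap(b,'red'))
E
python3 -m jog '[[0,0,0,0,0,0,0.48],[0,0,0,0,0,0,0.46],[0,0,0,0,0,0,0.445],[0,0,0,0,0,0,0.435],[0,0,0,0,0,0,0.425],[0,0,0,0,0,0,0.415],[0,0,0,0,0,0,0.41],[0,0,0,0,0,0,0.41]]'
```

```text
clock: 6.72
tcp_pos: [0.4838, 0.2892, 0.0316]
tool_rot: [-0.018, 1.0, 0.0, 0.0]
wrist_force: [1.3, 0.0, -0.4]
gripper_width: 0.0429
grasp_force: 4.5
[(array([241.1176, 345.1471]), np.int32(34))] [(array([210.2391, 267.413 ]), np.int32(46))]
clock: 7.82
tcp_pos: [0.4836, 0.289, 0.0313]
tool_rot: [-0.018, 1.0, -0.0, 0.0]
wrist_force: [-0.4, -0.1, -0.3]
gripper_width: 0.0353
grasp_force: 19.8
```

```bash
python3 -m jog '[[0,0,-3,0,0,0,0.41],[0,0,-10,0,0,0,0.41],[0,0,-20,0,0,0,0.41],[0,0,-35,0,0,0,0.41],[0,0,-50,0,0,0,0.41],[0,0,-60,0,0,0,0.41],[0,0,-60,0,0,0,0.41],[0,0,-60,0,0,0,0.41]]'
python3 - <<'E'
from m import *
a=snap('side','s5.png');b=snap('top','t5.png');print(cap(a,'red'),cap(b,'red'))
t=arm.sense()['tcp_pos'];print(t,psi())
for n in('top','side'): print(proj(n,[.5555,.2915,.029+.06]))
go(.5725-.073*np.cos(.037),-.2193-.073*np.sin(.037),.10,.037)
E
```

```text
clock: 8.82
tcp_pos: [0.4832, 0.2888, 0.0908]
tool_rot: [-0.018, 1.0, -0.0, -0.0]
wrist_force: [-1.0, 0.3, -1.0]
gripper_width: 0.0355
grasp_force: 19.8
[(array([519.4796, 105.6939]), np.int32(98))] [(array([201.8621, 265.5   ]), np.int32(58))]
[0.4832 0.2887 0.0906] 0.03666165321648894
[200.9753 265.0941]
[236.8019 315.6604]
shift mm [   2.4 -511.    -9. ] turn [-0.0008 -0.001  -0.0003] joints [ 0.82  0.38 -0.13 -0.   -1.07 -2.35]
```

```bash
python3 - <<'E'
from m import *
t=arm.sense()['tcp_pos'];v=at('top',201.86,265.5,.0885);d=(v-t)[:2];print(v,d)
go(.572-d[0],-.2187-d[1],.10,.037)
E
python3 -m jog '[[0,-8,-2,0,0,0,0.41],[0,-25,-4,0,0,0,0.41],[0,-55,-6,0,0,0,0.41],[0,-95,-8,0,0,0,0.41],[1,-140,-9,0,0,0,0.41],[1,-185,-9,0,0,0,0.41],[1,-230,-9,0,0,0,0.41],[1,-275,-9,0,0,0,0.41],[1,-320,-9,0,0,0,0.41],[1,-365,-9,0,0,0,0.41],[2,-405,-9,0,0,0,0.41],[2,-445,-9,0,0,0,0.41],[2,-475,-9,0,0,0,0.41],[2,-495,-9,0,0,0,0.41],[2,-505,-9,0,0,0,0.41],[2,-509,-9,0,0,0,0.41],[2,-509,-9,0,0,0,0.41],[2,-509,-9,0,0,0,0.41],[2,-509,-9,0,0,0,0.41]]'
python3 - <<'E'
from m import *
a=snap('side','s6.png');b=snap('top','t6.png');print(cap(a,'red'),cap(b,'red'))
for u in cap(b,'red'): print(at('top',*u[0],.029+.068))
for u in cap(a,'red'): print('side',at('side',*u[0],.0265+.068))
go(.572-.0716,-.2187-.0013,.10,.037)
E
```

```text
[0.5548 0.2901 0.0885] [0.0716 0.0014]
shift mm [   1.5 -509.1   -9. ] turn [-0.0008 -0.001  -0.0003] joints [ 0.82  0.38 -0.13 -0.   -1.07 -2.35]
clock: 11.3
tcp_pos: [0.5004, -0.2192, 0.1003]
tool_rot: [-0.019, 1.0, 0.0, 0.0]
wrist_force: [0.1, -0.6, -0.8]
gripper_width: 0.035
grasp_force: 19.9
[(array([519.3039, 105.6863]), np.int32(102)), (array([403.9231, 168.5641]), np.int32(39))] []
side [ 0.4951 -0.7126  0.0945]
side [ 0.5719 -0.2142  0.0945]
shift mm [ 0.  -0.6  0.3] turn [0.     0.0001 0.0004] joints [-0.13  0.34 -0.16 -0.   -1.07 -1.41]
```

Run:
```python
from m import *
s0=cv2.imread('pics/raw_side0.png');a=cv2.imread('pics/raw_s6.png')
k=cv2.resize(s0[170:230,350:450],None,fx=5,fy=5,interpolation=cv2.INTER_CUBIC)
k2=cv2.resize(a[140:240,350:450],None,fx=5,fy=5,interpolation=cv2.INTER_CUBIC)
q=proj('side',[.572,-.2187,.02]);print(q)
for kk,y0 in((k,170),(k2,140)): cv2.drawMarker(kk,tuple(((q-[350,y0]+.5)*5).astype(int)),(0,255,255),0,8,1)
cv2.imwrite('pics/v6.png',cv2.resize(np.vstack([k,k2]),None,fx=.75,fy=.75))
```

```text
[401.3401 199.0974]
```

View pics/v6.png

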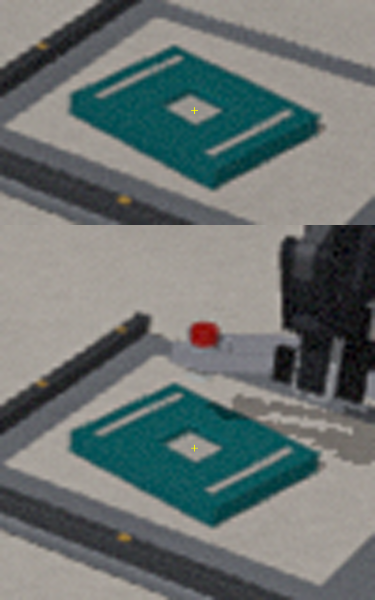

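The side view shows the vial in the tips above the carrier, with the cap at (404,169). The marker for my recess estimate sits on the recess centre to within about 1 px.

Run:
```python
from m import *
print(at('side',401.2,198.2,.026), at('side',401.2,198.2,.026)-[.572,-.2187,.026])
print(proj('side',[.572,-.2187,.0985]),proj('side',[.572,-.2187,.02]))
a0=proj('side',[.5555,.2915,.0255]);print(a0, 'seen 240.94 348.1')
```

```text
[ 0.5697 -0.2125  0.026 ] [-0.0023  0.0062  0.    ]
[405.1184 165.9714] [401.3401 199.0974]
[241.4965 347.9172] seen 240.94 348.1
```

```bash
python3 -m jog '[[0,0,8,0,0,0,0.41],[0,0,18,0,0,0,0.41],[0,0,28,0,0,0,0.41],[0,0,35,0,0,0,0.41],[0,0,39,0,0,0,0.41],[0,0,41,0,0,0,0.41],[0,0,43,0,0,0,0.41],[0,0,45,0,0,0,0.41],[0,0,45,0,0,0,0.41]]'; python3 -m jog '[[0,0,1,0,0,0,0.41],[0,0,2,0,0,0,0.41],[0,0,3,0,0,0,0.41],[0,0,3,0,0,0,0.41],[0,0,3,0,0,0,0.41]]'
python3 - <<'E'
from m import *
a=snap('side','s7.png');b=snap('top','t7.png');print(cap(a,'red'),cap(b,'red'));
print(proj('side',[.572,-.2187,.0455]))
E
```

```text
clock: 12.52
tcp_pos: [0.5002, -0.2197, 0.0552]
tool_rot: [-0.018, 1.0, 0.0, -0.0]
wrist_force: [-0.4, 0.8, -0.5]
gripper_width: 0.035
grasp_force: 19.9
clock: 13.15
tcp_pos: [0.5003, -0.2198, 0.0523]
tool_rot: [-0.018, 1.0, -0.0, 0.0]
wrist_force: [-0.4, -0.2, -1.8]
gripper_width: 0.0354
grasp_force: 19.9
[(array([519.5392, 105.6765]), np.int32(102)), (array([401.8462, 189.    ]), np.int32(39))] []
[402.5263 188.6762]
```

```bash
python3 -m jog '[[0,0,1,0,0,0,0.41],[0,0,1,0,0,0,0.41]]'; python3 -m jog '[[0,0,0,0,0,0,0.42],[0,0,0,0,0,0,0.43],[0,0,0,0,0,0,0.44],[0,0,0,0,0,0,0.45],[0,0,0,0,0,0,0.46],[0,0,0,0,0,0,0.475],[0,0,0,0,0,0,0.49],[0,0,0,0,0,0,0.505],[0,0,0,0,0,0,0.505],[0,0,0,0,0,0,0.505]]'
python3 - <<'E'
from m import *
a=snap('side','s8.png');print(cap(a,'red'))
cv2.imwrite('pics/v8.png',cv2.resize(a[140:240,340:460],None,fx=5,fy=5,interpolation=cv2.INTER_CUBIC))
E
```

```text
clock: 13.5
tcp_pos: [0.5003, -0.2198, 0.0513]
tool_rot: [-0.018, 1.0, -0.0, 0.0]
wrist_force: [-0.4, -0.5, 0.0]
gripper_width: 0.0356
grasp_force: 19.9
clock: 14.75
tcp_pos: [0.5003, -0.2198, 0.0513]
tool_rot: [-0.018, 1.0, -0.0, -0.0]
wrist_force: [-0.4, -0.0, 0.2]
gripper_width: 0.0433
grasp_force: 4.6
[(array([519.1863, 105.6765]), np.int32(102)), (array([401.8421, 189.3947]), np.int32(38))]
```

View pics/v8.png

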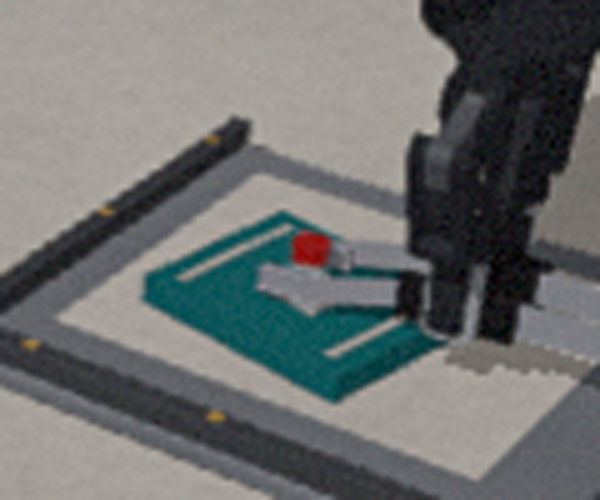

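The vial stands in the recess between the opened tips. I'll lift straight up and take the tongs back to the mat.

```bash
python3 -m jog '[[0,0,-4,0,0,0,0.505],[0,0,-10,0,0,0,0.505],[0,0,-18,0,0,0,0.505],[0,0,-28,0,0,0,0.505],[0,0,-40,0,0,0,0.505],[0,0,-60,0,0,0,0.505],[0,0,-70,0,0,0,0.505],[0,0,-70,0,0,0,0.505]]'
python3 - <<'E'
from m import *
a=snap('side','s9.png');print(cap(a,'red'))
go(.4765,.0355,.12,.037);
E
python3 -m jog '[[2,10,0,0,0,0,0.505],[5,40,0,0,0,0,0.505],[8,80,0,0,0,0,0.505],[12,125,0,0,0,0,0.505],[16,170,0,0,0,0,0.505],[20,210,0,0,0,0,0.505],[22,240,0,0,0,0,0.505],[14,254,0,0,0,0,0.505],[14,254,0,0,0,0,0.505],[14,254,0,0,0,0,0.505]]'
python3 - <<'E'
from m import *
b=snap('top','t9.png');print(cap(b,'red'),[at('top',*u[0],.049) for u in cap(b,'red')])
go(.4765,.0355,.026,.037)
E
```

```text
clock: 15.8
tcp_pos: [0.5008, -0.2198, 0.1222]
tool_rot: [-0.018, 1.0, -0.0, 0.001]
wrist_force: [0.2, 0.2, -1.5]
gripper_width: 0.0433
grasp_force: 4.6
[(array([519.233 , 105.6699]), np.int32(103)), (array([401.6842, 189.4474]), np.int32(38))]
shift mm [ 14.4 255.8   1.3] turn [ 0.0003  0.0004 -0.0004] joints [-0.13  0.32 -0.13 -0.   -1.12 -1.41]
clock: 17.1
tcp_pos: [0.4768, 0.033, 0.1209]
tool_rot: [-0.018, 1.0, -0.0, -0.0]
wrist_force: [-0.4, 0.3, -1.1]
gripper_width: 0.0433
grasp_force: 4.6
[(array([489.9492, 248.678 ]), np.int32(59))] [array([ 0.5721, -0.2167,  0.049 ])]
shift mm [ 0.1  2.7 95. ] turn [-0.0003 -0.0007 -0.0013] joints [ 0.4   0.19 -0.3  -0.   -1.08 -1.93]
```

```bash
python3 -m jog '[[0,2,20,0,0,0,0.505],[0,2,45,0,0,0,0.505],[0,2,70,0,0,0,0.505],[0,2,85,0,0,0,0.505],[0,2,92,0,0,0,0.505],[0,2,95,0,0,0,0.505],[0,2,97,0,0,0,0.505],[0,2,97,0,0,0,0.505],[0,2,97,0,0,0,0.53],[0,2,97,0,0,0,0.56],[0,2,97,0,0,0,0.65],[0,2,97,0,0,0,0.8],[0,2,97,0,0,0,1],[0,2,97,0,0,0,1],[0,2,97,0,0,0,1],[0,2,97,0,0,0,1]]'; python3 -m jog '[[0,0,-10,0,0,0,1],[0,0,-30,0,0,0,1],[0,0,-60,0,0,0,1],[0,0,-100,0,0,0,1],[0,0,-110,0,0,0,1]]'
```

```text
clock: 19.15
tcp_pos: [0.4769, 0.0356, 0.0243]
tool_rot: [-0.018, 1.0, 0.0, 0.0]
wrist_force: [-0.2, -0.8, -1.0]
gripper_width: 0.0856
grasp_force: 0.0
clock: 19.77
tcp_pos: [0.4785, 0.036, 0.1377]
tool_rot: [-0.019, 1.0, 0.001, 0.003]
wrist_force: [-0.0, 0.0, -0.6]
gripper_width: 0.0855
grasp_force: 0.0
```

```bash
python3 - <<'E'
from m import *
go(.480,-.218,.12,-.02)
E
python3 -m jog '[[0,-30,0,0,0,0.01,0.5],[0,-80,0,0,0,0.02,0],[0,-130,5,0,0,0.04,0],[-1,-180,10,0,0,0.057,0],[-7,-225,18,0,0,0.057,0],[-11,-254,20,0,0,0.057,0],[-11,-254,20,0,0,0.057,0],[-11,-254,20,0,0,0.057,0]]'
python3 - <<'E'
from m import *
b=snap('top','t10.png');T=cv2.imread('pics/raw_top0.png')
for im in(T,b):
    w=im[245:360,315:382].astype(int);m=(w.max(2)<40)
    y,x=np.nonzero(m);print('dark',m.sum(),x.mean()+315,y.mean()+245)
    g=(w.min(2)>70);y,x=np.nonzero(g);print('steel',g.sum(),x.mean()+315,y.mean()+245)
print(cap(b,'red'))
go(.480,-.218,.031,-.02)
E
```

```text
shift mm [   8.1 -253.9   17.3] turn [0.0015 0.0057 0.0572] joints [ 0.4   0.18 -0.28  0.   -1.11 -1.94]
clock: 20.78
tcp_pos: [0.4969, -0.2175, 0.1141]
tool_rot: [0.01, 1.0, 0.0, -0.0]
wrist_force: [-0.1, 0.2, 0.1]
gripper_width: -0.0001
grasp_force: 0.0
dark 119 352.3361344537815 308.42857142857144
steel 1793 345.53262688232013 299.4718349135527
dark 111 351.8198198198198 306.5765765765766
steel 1819 345.81638262781746 299.85101704233097
[]
shift mm [17.  -1.2 83.3] turn [ 0.0002 -0.0002  0.0004] joints [-0.12  0.32 -0.15 -0.   -1.1  -1.47]
```

```bash
python3 -m jog '[[17,-1,10,0,0,0,0],[17,-1,30,0,0,0,0],[17,-1,50,0,0,0,0],[17,-1,65,0,0,0,0],[17,-1,75,0,0,0,0],[17,-1,80,0,0,0,0],[17,-1,82,0,0,0,0],[17,-1,82,0,0,0,0],[17,-1,82,0,0,0,0]]'; python3 -m jog '[[-3,0,0,0,0,0,0],[-6,0,0,0,0,0,0],[-9,0,0,0,0,0,0],[-12,0,0,0,0,0,0],[-15,0,0,0,0,0,0],[-18,0,0,0,0,0,0],[-21,0,0,0,0,0,0],[-24,0,0,0,0,0,0],[-27,0,0,0,0,0,0],[-30,0,0,0,0,0,0]]'
python3 - <<'E'
from m import *
def teal(im):
    h=cv2.cvtColor(im,cv2.COLOR_BGR2HSV);m=((abs(h[...,0].astype(int)-88)<10)&(h[...,1]>140)).astype(np.uint8);m=cv2.morphologyEx(m,3,np.ones((3,3)))
    return m
a=snap('side','s11.png');print(cap(a,'red'));m=teal(a);y,x=np.nonzero(m[100:260,300:480]);print(len(x),x.mean()+300,y.mean()+100)
m=teal(cv2.imread('pics/raw_s9.png'));y,x=np.nonzero(m[100:260,300:480]);print(len(x),x.mean()+300,y.mean()+100)
E
```

```text
clock: 21.95
tcp_pos: [0.4805, -0.2186, 0.0327]
tool_rot: [0.01, 1.0, -0.0, 0.0]
wrist_force: [0.2, 0.2, 0.2]
gripper_width: -0.0002
grasp_force: 0.0
clock: 23.2
tcp_pos: [0.5098, -0.2192, 0.0322]
tool_rot: [0.01, 1.0, 0.0, -0.001]
wrist_force: [-1.4, 0.3, 0.8]
gripper_width: -0.0003
grasp_force: 1.0
[(array([519.3039, 105.6863]), np.int32(102)), (array([399.4211, 188.7632]), np.int32(38))]
1111 398.55535553555353 198.35013501350136
1181 402.71972904318375 198.78154106689246
```

```bash
python3 -m jog '[[-3,0,0,0,0,0,0],[-6,0,0,0,0,0,0],[-9,0,0,0,0,0,0],[-12,0,0,0,0,0,0],[-15,0,0,0,0,0,0],[-18,0,0,0,0,0,0],[-21,0,0,0,0,0,0],[-24,0,0,0,0,0,0],[-27,0,0,0,0,0,0],[-30,0,0,0,0,0,0],[-33,0,0,0,0,0,0],[-36,0,0,0,0,0,0],[-38,0,0,0,0,0,0],[-40,0,0,0,0,0,0],[-40,0,0,0,0,0,0]]'
python3 - <<'E'
from m import *
a=snap('side','s12.png');b=snap('top','t12.png');print(cap(a,'red'),cap(b,'red'))
E
python3 -m jog '[[-1,0,0,0,0,0,0],[-2,0,0,0,0,0,0],[-3,0,0,0,0,0,0],[-3,0,0,0,0,0,0]]'
python3 -m jog '[[-1,0,0,0,0,0,0],[-2,0,0,0,0,0,0],[-3,0,0,0,0,0,0],[-3,0,0,0,0,0,0]]'
```

```text
clock: 25.12
tcp_pos: [0.5505, -0.2199, 0.0323]
tool_rot: [0.01, 1.0, -0.0, 0.0]
wrist_force: [-0.5, -0.4, -0.9]
gripper_width: 0.0004
grasp_force: 0.3
[(array([519.4563, 105.6602]), np.int32(103)), (array([381.9143, 184.3143]), np.int32(35))] []
clock: 25.72
tcp_pos: [0.5517, -0.2201, 0.0322]
tool_rot: [0.01, 1.0, 0.0, -0.002]
wrist_force: [-6.2, -1.0, 3.7]
gripper_width: 0.0001
grasp_force: 3.0
clock: 26.22
tcp_pos: [0.5521, -0.2203, 0.0321]
tool_rot: [0.01, 1.0, 0.0, -0.004]
wrist_force: [-12.5, 0.0, 9.6]
gripper_width: 0.0004
grasp_force: 6.4
```

```bash
python3 -m jog '[[4,0,0,0,0,0,0],[12,0,0,0,0,0,0],[16,0,-10,0,0,0,0],[16,-10,-25,0,0,0,0],[16,-40,-25,0,0,0,0],[16,-75,-25,0,0,0,0],[10,-82,-25,0,0,0,0],[-20,-82,-25,0,0,0,0],[-50,-82,-25,0,0,0,0],[-60,-82,-25,0,0,0,0],[-60,-82,-25,0,0,0,0]]'
python3 - <<'E'
from m import *
a=snap('side','s13.png');b=snap('top','t13.png');print(cap(a,'red'),cap(b,'red'))
for u in cap(b,'red'): print(at('top',*u[0],.049))
go(.615,-.300,.032,-.02)
k=np.hstack([cv2.resize(b[170:350,415:565],None,fx=3,fy=3,interpolation=cv2.INTER_CUBIC)[:,:],cv2.resize(a[150:270,320:400],(360,540),interpolation=cv2.INTER_CUBIC)])
cv2.imwrite('pics/v13.png',k[:, :800]);print(k.shape)
E
```

```text
clock: 27.6
tcp_pos: [0.6148, -0.3027, 0.0572]
tool_rot: [0.01, 1.0, 0.0, 0.0]
wrist_force: [0.0, 0.4, 0.3]
gripper_width: -0.0002
grasp_force: 0.0
[(array([519.3737, 105.6768]), np.int32(99)), (array([381.7429, 184.2286]), np.int32(35))] []
shift mm [-1.   3.  25.4] turn [ 0.0002 -0.0003 -0.0001] joints [-0.23  0.62  0.19 -0.   -1.14 -1.36]
(540, 810, 3)
```

```bash
python3 -m jog '[[0,0,10,0,0,0,0],[0,0,20,0,0,0,0],[0,0,25,0,0,0,0],[0,0,25,0,0,0,0],[0,4,25,0,0,0,0],[0,8,25,0,0,0,0],[0,12,25,0,0,0,0],[0,16,25,0,0,0,0],[0,19,25,0,0,0,0],[0,22,25,0,0,0,0],[0,25,25,0,0,0,0],[0,28,25,0,0,0,0],[0,31,25,0,0,0,0],[0,34,25,0,0,0,0]]'
python3 - <<'E'
from m import *
a=snap('side','s14.png');print(cap(a,'red'))
E
```

```text
clock: 29.45
tcp_pos: [0.6152, -0.2692, 0.0323]
tool_rot: [0.01, 1.0, -0.0, -0.0]
wrist_force: [0.1, -0.6, -0.6]
gripper_width: 0.0002
grasp_force: 0.5
[(array([519.5146, 105.6893]), np.int32(103)), (array([381.7429, 184.4571]), np.int32(35))]
```

```bash
python3 -m jog '[[0,3,0,0,0,0,0],[0,6,0,0,0,0,0],[0,9,0,0,0,0,0],[0,12,0,0,0,0,0],[0,15,0,0,0,0,0],[0,18,0,0,0,0,0]]'
python3 - <<'E'
from m import *
a=snap('side','s15.png');print(cap(a,'red'))
E
python3 -m jog '[[0,3,0,0,0,0,0],[0,6,0,0,0,0,0],[0,9,0,0,0,0,0],[0,12,0,0,0,0,0],[0,15,0,0,0,0,0],[0,18,0,0,0,0,0]]'
python3 - <<'E'
from m import *
a=snap('side','s16.png');print(cap(a,'red'))
E
```

```text
clock: 30.25
tcp_pos: [0.6156, -0.2511, 0.0323]
tool_rot: [0.01, 1.0, -0.0, 0.0]
wrist_force: [0.5, -1.3, -0.5]
gripper_width: 0.0004
grasp_force: 0.6
[(array([519.1748, 105.6893]), np.int32(103)), (array([377.4054, 187.6216]), np.int32(37))]
clock: 31.05
tcp_pos: [0.6159, -0.233, 0.0323]
tool_rot: [0.01, 1.0, 0.0, -0.0]
wrist_force: [-0.1, -1.8, 0.8]
gripper_width: 0.0002
grasp_force: 0.6
[(array([519.0288, 105.6635]), np.int32(104)), (array([373.2895, 191.3947]), np.int32(38))]
```

```bash
python3 -m jog '[[0,3,0,0,0,0,0],[0,6,0,0,0,0,0],[0,9,0,0,0,0,0],[0,9,0,0,0,0,0]]'; python3 -m jog '[[0,2,0,0,0,0,0],[0,4,0,0,0,0,0],[0,6,0,0,0,0,0],[0,6,0,0,0,0,0]]'
python3 - <<'E'
from m import *
a=snap('side','s17.png');b=snap('top','t17.png');print(cap(a,'red'),cap(b,'red'))
E
```

```text
clock: 31.6
tcp_pos: [0.6161, -0.2238, 0.0323]
tool_rot: [0.01, 1.0, 0.0, -0.0]
wrist_force: [-0.5, -0.2, -0.5]
gripper_width: 0.0001
grasp_force: 0.1
clock: 32.1
tcp_pos: [0.6173, -0.2187, 0.0333]
tool_rot: [0.01, 1.0, -0.0, 0.001]
wrist_force: [0.7, -0.1, 5.8]
gripper_width: -0.0001
grasp_force: 3.0
[(array([519.466 , 105.6602]), np.int32(103)), (array([369.5   , 193.6111]), np.int32(36))] []
```

```bash
python3 -m jog '[[0,0,0,0,0,0,0],[0,0,0,0,0,0,0]]'
python3 - <<'E'
from m import *
a=snap('side','s18.png');s=arm.sense();print(s['wrist_force'],s['wrist_torque'],s['tcp_pos'])
for n in('s16','s17','s18'):
    print(cap(cv2.imread(f'pics/raw_{n}.png'),'red')[-1])
E
```

```text
clock: 32.45
tcp_pos: [0.6172, -0.2184, 0.0334]
tool_rot: [0.01, 1.0, -0.0, 0.001]
wrist_force: [2.5, -2.1, 5.8]
gripper_width: -0.0
grasp_force: 2.8
[ 2.0547 -2.4606  5.6038] [-0.5897 -0.5211 -0.0023] [ 0.6172 -0.2184  0.0334]
(array([373.2895, 191.3947]), np.int32(38))
(array([369.5   , 193.6111]), np.int32(36))
(array([369.5676, 193.5405]), np.int32(37))
```

```bash
python3 -m jog '[[0,-3,0,0,0,0,0],[0,-10,0,0,0,0,0],[0,-25,-2,0,0,0,0],[0,-50,-20,0,0,0,0],[60,-80,-40,0,0,0,0],[110,-110,-60,0,0,0,0],[150,-120,-80,0,0,0,0],[180,-120,-80,0,0,0,0],[180,-120,-80,0,0,0,0]]'
python3 - <<'E'
from m import *
a=snap('side','s19.png');b=snap('top','t19.png');print(cap(a,'red'),cap(b,'red'))
for u in cap(b,'red'): print(at('top',*u[0],.049))
k=np.vstack([cv2.resize(b[180:300,410:560],None,fx=4,fy=4,interpolation=cv2.INTER_CUBIC)[:300],cv2.resize(a[150:250,320:470],None,fx=4,fy=4,interpolation=cv2.INTER_CUBIC)[:300]])
cv2.imwrite('pics/v19.png',k);print(k.shape)
E
```

```text
clock: 33.62
tcp_pos: [0.4315, -0.3353, 0.1127]
tool_rot: [0.011, 1.0, 0.0, -0.0]
wrist_force: [0.7, 0.5, -1.2]
gripper_width: -0.0003
grasp_force: 0.0
[(array([533.2   , 106.5429]), np.int32(35)), (array([369.5946, 193.5676]), np.int32(37))] [(array([458.2364, 224.2727]), np.int32(55))]
[ 0.6179 -0.1617  0.049 ]
(600, 600, 3)
```

View pics/v19.png

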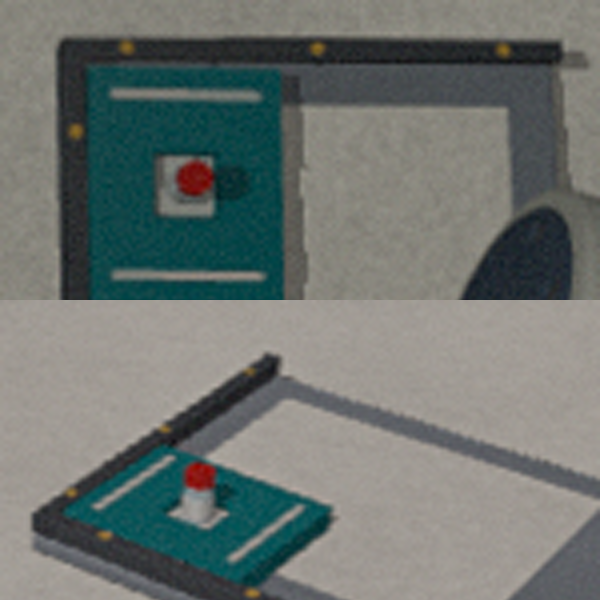

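The carrier looks seated in the corner in both views, and the vial is upright in the recess (cap at about (193,178) top, (200,475) side). I'll check squareness and gaps numerically.

```bash
cat > sq.py <<'E'
from m import *
def lines(b):
    h=cv2.cvtColor(b,cv2.COLOR_BGR2HSV).astype(float); sat=cv2.GaussianBlur(h[...,1],(0,0),.7); g=cv2.GaussianBlur(b,(0,0),.7).astype(float).sum(2)
    G=cv2.GaussianBlur(b,(0,0),.7).astype(float); t=G[...,1]-G[...,2] # teal: g-r
    def edge(prof,x0):  # subpixel steepest
        d=np.abs(np.diff(prof));i=np.clip(np.argmax(d),1,len(d)-2);p=d[i-1:i+2]
        return x0+i+.5+.5*(p[0]-p[2])/(p[0]-2*p[1]+p[2]-1e-9)
    def fit(pts,z):
        W=np.array([at('top',*p,z)[:2] for p in pts]);vx,vy,x,y=cv2.fitLine(W.astype(np.float32),cv2.DIST_HUBER,0,.0005,.0005).ravel();return np.arctan2(vy,vx),(x,y)
    R={}
    R['car far']=fit([(c,edge(t[190:205,c],190)) for c in range(436,477)],.026)
    R['car near']=fit([(c,edge(t[248:270,c],248)) for c in range(437,477)],.026)
    R['car left']=fit([(edge(t[r,425:440],425),r) for r in range(202,254)],.026)
    R['car right']=fit([(edge(t[r,474:490],474),r) for r in range(202,252)],.026)
    R['rail far outer']=fit([(c,edge(g[182:194,c],182)) for c in range(430,545)],.024)
    R['rail left outer']=fit([(edge(g[r,418:431],418),r) for r in range(195,330)],.024)
    for k,(a,p) in R.items():
        a=(a+np.pi/4)%(np.pi)-np.pi/4; a=a if a<np.pi/4 else a-np.pi/2
        print(k,round(a,4),np.array(p))
    def dist(p,q,a): # p's offset from line q w/ angle a
        n=np.array([-np.sin(a),np.cos(a)]);return abs(n@(np.array(p)-q))*1000
    print('far gap',dist(R['car far'][1],R['rail far outer'][1],R['rail far outer'][0])-10,'left gap',dist(R['car left'][1],R['rail left outer'][1],R['rail left outer'][0])-10)
    print('size',dist(R['car far'][1],R['car near'][1],R['car far'][0]),dist(R['car left'][1],R['car right'][1],R['car left'][0]))
E
python3 - <<'E'
from sq import *
lines(cv2.imread('pics/raw_t19.png'))
E
```

```text
car far 0.1084 [ 0.669  -0.1755]
car near -0.0357 [ 0.5639 -0.1525]
car left -0.0415 [ 0.6269 -0.118 ]
car right -0.0503 [ 0.6081 -0.2076]
rail far outer -0.0295 [ 0.6862 -0.2176]
rail left outer -0.0317 [ 0.5544 -0.1025]
far gap 8.432293 left gap 3.2001324
size 102.02819 90.349205
```

```bash
sed -i 's/t\[190:205,c\],190/t[192:200,c],192/' sq.py
python3 - <<'E'
from sq import *
lines(cv2.imread('pics/raw_t19.png'))
b=snap('top','t20.png'); lines(b)
E
```

```text
car far -0.0434 [ 0.6734 -0.1598]
car near -0.0357 [ 0.5639 -0.1525]
car left -0.0415 [ 0.6269 -0.118 ]
car right -0.0503 [ 0.6081 -0.2076]
rail far outer -0.0295 [ 0.6862 -0.2176]
rail left outer -0.0317 [ 0.5544 -0.1025]
far gap 4.4747534 left gap 3.2001324
size 109.77605 90.349205
car far -0.0455 [ 0.6733 -0.1634]
car near -0.0347 [ 0.5638 -0.1551]
car left -0.0423 [ 0.6121 -0.1174]
car right -0.0512 [ 0.6084 -0.2077]
rail far outer -0.0293 [ 0.6862 -0.2176]
rail left outer -0.0319 [ 0.5544 -0.1025]
far gap 4.4736996 left gap 3.0279741
size 109.80226 90.35788
```

Run:
```python
from m import *
go(.535,-.183,.112,-.030);go(.535,-.183,.0315,-.030)
```

```text
shift mm [-97.8 154.    0.1] turn [ 0.0001 -0.0003  0.0096] joints [-0.37  0.33 -0.14  0.   -1.1  -1.22]
shift mm [-97.8 154.   80.6] turn [ 0.0001 -0.0003  0.0096] joints [-0.37  0.33 -0.14  0.   -1.1  -1.22]
```

```bash
python3 -m jog '[[-20,40,0,0,0,0.01,0],[-50,85,0,0,0,0.01,0],[-75,125,5,0,0,0.01,0],[-90,150,20,0,0,0.01,0],[-92,154,45,0,0,0.01,0],[-92,154,65,0,0,0.01,0],[-92,154,77,0,0,0.01,0],[-92,154,80,0,0,0.01,0],[-92,154,80,0,0,0.01,0],[-95,154,80,0,0,0.01,0],[-98,154,80,0,0,0.01,0],[-101,154,80,0,0,0.01,0],[-104,154,80,0,0,0.01,0],[-107,154,80,0,0,0.01,0],[-110,154,80,0,0,0.01,0],[-112,154,80,0,0,0.01,0],[-114,154,80,0,0,0.01,0],[-114,154,80,0,0,0.01,0]]'; python3 -m jog '[[-1,0,0,0,0,0,0],[-2,0,0,0,0,0,0],[-2,0,0,0,0,0,0]]'; python3 -m jog '[[-1,0,0,0,0,0,0],[-2,0,0,0,0,0,0],[-2,0,0,0,0,0,0]]'
```

```text
clock: 36.02
tcp_pos: [0.551, -0.1829, 0.0323]
tool_rot: [0.015, 1.0, 0.0, 0.0]
wrist_force: [-1.0, 0.4, -0.1]
gripper_width: -0.0002
grasp_force: 0.0
clock: 36.4
tcp_pos: [0.5527, -0.183, 0.0322]
tool_rot: [0.015, 1.0, 0.0, -0.0]
wrist_force: [-1.4, 0.7, 0.3]
gripper_width: -0.0
grasp_force: 0.4
clock: 36.78
tcp_pos: [0.5549, -0.1832, 0.0322]
tool_rot: [0.015, 1.0, -0.0, -0.0]
wrist_force: [-2.0, -1.6, 1.2]
gripper_width: -0.0001
grasp_force: 0.9
```

```bash
python3 -m jog '[[-1,0,0,0,0,0,0],[-2,0,0,0,0,0,0],[-2,0,0,0,0,0,0]]'; python3 -m jog '[[-1,0,0,0,0,0,0],[-2,0,0,0,0,0,0],[-2,0,0,0,0,0,0]]'
python3 - <<'E'
from m import *
a=snap('side','s21.png');print(cap(a,'red'))
E
```

```text
clock: 37.15
tcp_pos: [0.5568, -0.1832, 0.0322]
tool_rot: [0.015, 1.0, -0.0, -0.0]
wrist_force: [-3.1, -0.7, 1.1]
gripper_width: -0.0003
grasp_force: 1.3
clock: 37.52
tcp_pos: [0.5581, -0.1832, 0.0322]
tool_rot: [0.015, 1.0, 0.0, -0.001]
wrist_force: [-5.3, -0.5, 3.3]
gripper_width: 0.0003
grasp_force: 2.6
[(array([519.165 , 105.6893]), np.int32(103)), (array([367.2821, 193.1026]), np.int32(39))]
```

```bash
python3 -m jog '[[-1,0,0,0,0,0,0],[-2,0,0,0,0,0,0],[-3,0,0,0,0,0,0],[-3,0,0,0,0,0,0]]'; python3 -m jog '[[4,0,0,0,0,0,0],[12,0,0,0,0,0,0],[30,-20,-20,0,0,0,0],[60,-60,-60,0,0,0,0],[100,-100,-80,0,0,0,0],[125,-150,-80,0,0,0,0],[125,-150,-80,0,0,0,0],[125,-150,-80,0,0,0,0]]'
python3 - <<'E'
from sq import *
b=snap('top','t22.png'); lines(b); print([at('top',*u[0],.049) for u in cap(b,'red')])
go(.625,-.29,.112,-.030);go(.625,-.26,.0315,-.030)
E
```

```text
clock: 38.08
tcp_pos: [0.5583, -0.1832, 0.0321]
tool_rot: [0.015, 1.0, 0.0, -0.004]
wrist_force: [-12.8, 0.2, 10.1]
gripper_width: -0.0002
grasp_force: 6.4
clock: 39.08
tcp_pos: [0.4327, -0.3295, 0.1123]
tool_rot: [0.015, 1.0, -0.0, 0.001]
wrist_force: [0.9, 0.2, 0.1]
gripper_width: -0.0
grasp_force: 0.0
car far -0.0229 [ 0.678  -0.1761]
car near -0.0278 [ 0.569  -0.1528]
car left -0.0341 [ 0.6222 -0.1175]
car right -0.0332 [ 0.6159 -0.2072]
rail far outer -0.0293 [ 0.6862 -0.2176]
rail left outer -0.0317 [ 0.5544 -0.1025]
far gap -0.5532341 left gap 2.8172016
size 109.473274 89.84871
[array([ 0.6228, -0.161 ,  0.049 ])]
shift mm [-190.7   44.7    0.4] turn [0.     0.0007 0.0002] joints [-0.36  0.32 -0.15 -0.   -1.1  -1.24]
shift mm [-189.8   74.7   80.9] turn [0.     0.0007 0.0002] joints [-0.36  0.32 -0.15 -0.   -1.1  -1.24]
```

```bash
python3 -m jog '[[-50,15,0,0,0,0,0],[-100,30,0,0,0,0,0],[-150,44,0,0,0,0,0],[-185,50,10,0,0,0,0],[-190,60,35,0,0,0,0],[-190,75,60,0,0,0,0],[-190,75,77,0,0,0,0],[-190,75,80,0,0,0,0],[-190,80,80,0,0,0,0],[-190,86,80,0,0,0,0],[-190,92,80,0,0,0,0],[-190,98,80,0,0,0,0],[-190,103,80,0,0,0,0],[-190,107,80,0,0,0,0],[-190,110,80,0,0,0,0],[-190,113,80,0,0,0,0],[-190,113,80,0,0,0,0]]'; python3 -m jog '[[0,1,0,0,0,0,0],[0,2,0,0,0,0,0],[0,2,0,0,0,0,0]]'; python3 -m jog '[[0,1,0,0,0,0,0],[0,2,0,0,0,0,0],[0,2,0,0,0,0,0]]'; python3 -m jog '[[0,1,0,0,0,0,0],[0,2,0,0,0,0,0],[0,2,0,0,0,0,0]]'
```

```text
clock: 41.25
tcp_pos: [0.6258, -0.2221, 0.0323]
tool_rot: [0.015, 1.0, 0.0, -0.0]
wrist_force: [0.0, 0.1, -0.1]
gripper_width: -0.0002
grasp_force: 0.0
clock: 41.62
tcp_pos: [0.6258, -0.2202, 0.0323]
tool_rot: [0.015, 1.0, 0.0, -0.0]
wrist_force: [-0.1, 0.6, -0.3]
gripper_width: -0.0001
grasp_force: 0.0
clock: 42.0
tcp_pos: [0.6259, -0.2189, 0.0323]
tool_rot: [0.015, 1.0, -0.0, -0.0]
wrist_force: [-0.4, -2.3, -1.4]
gripper_width: 0.0001
grasp_force: 1.6
clock: 42.38
tcp_pos: [0.6259, -0.2185, 0.0328]
tool_rot: [0.015, 1.0, -0.002, 0.0]
wrist_force: [-0.7, -10.3, -1.9]
gripper_width: -0.0004
grasp_force: 4.2
```

```bash
python3 -m jog '[[0,1,0,0,0,0,0],[0,2,0,0,0,0,0],[0,2,0,0,0,0,0]]'; python3 -m jog '[[0,-4,0,0,0,0,0],[0,-15,0,0,0,0,0],[0,-40,-20,0,0,0,0],[40,-70,-50,0,0,0,0],[90,-90,-80,0,0,0,0],[150,-110,-80,0,0,0,0],[190,-115,-80,0,0,0,0],[190,-115,-80,0,0,0,0],[190,-115,-80,0,0,0,0]]'
python3 - <<'E'
from sq import *
b=snap('top','t23.png'); lines(b); print([at('top',*u[0],.049) for u in cap(b,'red')])
c=snap('top','t24.png'); lines(c)
m=c[190:290,415:490].astype(int)
print('row 230 BGR',c[230,422:438].tolist()); print('col 470',c[185:202,470].tolist())
E
```

```text
clock: 42.75
tcp_pos: [0.6259, -0.2182, 0.0332]
tool_rot: [0.015, 1.0, -0.003, 0.0]
wrist_force: [-0.5, -14.6, 0.4]
gripper_width: 0.0001
grasp_force: 6.7
clock: 43.88
tcp_pos: [0.4332, -0.3235, 0.1126]
tool_rot: [0.015, 1.0, -0.0, 0.001]
wrist_force: [-0.1, 0.5, 0.5]
gripper_width: -0.0
grasp_force: 0.0
car far -0.0298 [ 0.678  -0.1761]
car near -0.0267 [ 0.5686 -0.1674]
car left -0.0304 [ 0.6167 -0.1174]
car right -0.0341 [ 0.6159 -0.2072]
rail far outer -0.0291 [ 0.6862 -0.2196]
rail left outer -0.0317 [ 0.5544 -0.1025]
far gap -0.4814911 left gap 2.9331703
size 109.58867 89.72598
[array([ 0.6229, -0.161 ,  0.049 ])]
car far -0.0287 [ 0.6781 -0.1693]
car near -0.0273 [ 0.5688 -0.1616]
car left -0.0312 [ 0.6191 -0.1174]
car right -0.0319 [ 0.6084 -0.2069]
rail far outer -0.0302 [ 0.6854 -0.2473]
rail left outer -0.0318 [ 0.5428 -0.1022]
far gap -0.34462357 left gap 2.8135881
size 109.493065 89.817566
row 230 BGR [[125, 134, 134], [129, 140, 143], [108, 112, 113], [57, 56, 54], [44, 38, 40], [47, 46, 40], [44, 42, 38], [46, 47, 43], [48, 45, 47], [50, 52, 37], [72, 65, 13], [74, 73, 14], [75, 73, 26], [74, 70, 14], [72, 70, 9], [68, 62, 0]]
col 470 [[118, 127, 127], [119, 128, 128], [117, 125, 131], [115, 126, 126], [72, 75, 78], [40, 40, 36], [42, 42, 39], [43, 41, 46], [45, 42, 32], [57, 56, 13], [76, 72, 22], [70, 68, 16], [71, 68, 13], [68, 66, 17], [80, 79, 41], [107, 113, 101], [120, 124, 125]]
```

```bash
python3 -c "
from plant import arm
print(arm.hand_in())"
```

```text
the job is handed in; nothing more can be done
None
```

I handed the job in at about 44 s of the 66 s; the simulator returned no verdict. By my own measurements, the red-capped vial stands upright in the recess, the tongs lie on the mat, and the carrier is square to within about 0.003 rad. It is hard against both rails by contact force; the image showed a 2.8 mm gap at the left rail, which I put down to the rail's side face being visible.

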